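Clip the stirrer timer onto the control rail

TASK

Clip the blue timer module onto the aluminium rail of the paint-mixing control panel, in the free place between the two black modules. Hook the fixed orange lip at its one end under the rail's edge nearest the robot with the other end still raised, then rock that end down until the yellow sprung foot clicks under the far edge and the module sits flat and square on the rail, and let go. Leave the loose grey module where it lies.

Things in the scene. Friction and masses are not known exactly. Their poses are not given: they have to be found in the camera images.
- blue_module: Blue module, 0.17-0.36 kg. x: lip end to foot end, z up. In mm: housing x -10..98, y -21..21 (grip across y, e.g. near x 60), z 24..84. Orange lip end (orange stripe on top): rigid arm x -10..0 down to z 0, then a lip x 0..10, z 0..10, leaving a slot 14 high, 10 deep, open to +x under the housing. Origin: back of the slot (x 0), mid-width, bottom of lip. It stands level on the bench at z 0.
- foot (a joint): Yellow sprung foot under the blue module's far end: 0 sprung in, up to 0.010 m pushed out along +x. In the module's frame, mm: arm x 82..90, 26 wide, down to z 0; catch reaches in to x 71, its top at z 17; below it a ramp from x 71, z 16 to x 82, z 0. Pressing the foot end down over the rail's edge takes about 5 to 12 N; the foot opens 5 mm or more, then snaps back to about 0.
- panel: Fixed grey plate 170 x 330 x 8 mm, place and yaw vary. Origin: centre of its underside; x points away from the robot, y along the rail. In mm: aluminium rail top plate x -38..38, z 36..40, on a web x -22..22. Free place: y 0, between green lines at y -26, 26. Black modules at y 103..145 and -145..-103, up to z 100. Seated, the blue module's origin is near x -40, y 0, z 16, its x along panel x.
- grey_module: Loose grey module of the same shape, size, origin and axes as the blue one, with black lip and foot: a bystander standing on the bench, not to be moved. Which of the two stands nearer the panel changes.
Not all that is in view belongs to the job. What is shaped like the blue_module but red is not meant.

How it is judged:
By the outcome, as a careful person would: the job done as asked, in the order asked, and still so for the second after the job is handed in, with the robot touching nothing.
It also fails if it takes over 45 s, if anything falls off the work surface, if the arm or the gripper's body presses on something with over 40 N, if the wrist force passes 120 N, or if a joint passes its speed limit or range.

ROBOT

A 6-joint arm with a two-finger parallel gripper is mounted at the origin on the work surface. World frame = base frame: x ahead of the robot, y to its left, z up, the work surface at z = 0. Lengths are in mm, angles in rad, forces in N, time in s.
With the tool pointing down it reaches from about 350 to 775 mm from the base axis. Payload 7.3 kg.
Tool frame: the origin (TCP) lies at the very end of the fingers, on their centre line; the grasp point (between the pads) lies 19 mm behind it; z points along the fingers, y is the line along which they close (so a half turn about z gives the same grasp; the last joint's range is limited). The gripper opens to 92 mm and grips with 3 to 60 N. Pads are 19 mm wide; open, the fingers measure 130 mm over their backs; the gripper's body (75 mm by 190 mm) begins 47 mm behind the grasp point.
Start: joints at [-1.49, 0.342, 1.524, -0, 1.275, -0.146], TCP at [118.073, -511.57, 226.741] pointing down, gripper open.
Joint ranges: [-2.53, 2.53], [-0.77, 2.02], [0.04, 2.7], [-1, 4.14], [0.28, 2.66], [-3.11, 3.11]. Speed limits (rad/s): [2.57, 2.57, 3.14, 3.14, 3.14, 3.14].

INTERFACE

Orientations are given as [roll, pitch, yaw] about the fixed x, y, z axes, in that order (R = Rz(yaw) Ry(pitch) Rx(roll)).
In Python, from plant import get_obs, capture, close_job gives the robot as it stands. The module is installed in compiled form; this text tells all that it offers.
- The arm moves only by the shell command python3 -m handwheel 'ROWS'. ROWS is JSON, a list of rows, each a list of 3 entries, a list of its own where there are three numbers: the turn, a rotation vector about the tool's x, y, z in degrees, then the shift along the tool's x, y, z in m, then the opening, from 0 (shut) to 1 (fully open). A call has 1 to 12 rows; each row is the pose to reach, as a shift and turn from the pose commanded when the call began, along the tool's axes at that moment; what a row does not reach only later rows make up. A row lasts 1/10 s, in which the tool goes at most 50 mm and 8.59 degrees, less where a joint would pass 70% of its speed; a pose out of reach is approached as far as the arm can. A call with a gripper value outside its range is refused whole. The fingers move at their own pace and stop on an object; the grip force is fixed at half the most. Time passes only in rows, so rows that repeat a pose let the fingers close. It gives the time, the measured TCP pose, the force, the opening and the grip force at its end, in the units of the state.
- get_obs(): the state, without advancing time (a new reading comes with each control period).
- capture(name): name is "side" or "top" or "wrist"; returns a dict with "image" (384x512x3 uint8, red, green, blue), "depth" (384x512 float32, mm along the optical axis (not along the pixel's ray), 0 where there is no reading), "fx", "fy", "cx", "cy" (pixels), "camera_from_world" (4x4, takes a point from world to camera coordinates). Camera axes: x right, y down, z forward; pixel columns grow to the right and rows downward; lengths in mm; the calibration is good to about 2 mm. A picture is of the moment at which its call begins.
- close_job(): hands the job in; it is judged then, once.
The state is a dict: "time": time; "joint_positions": joint angles; "dq": joint speeds; "tau": joint torques, N m; "tool_pos": TCP position; "tcp_rot": TCP orientation; "contact_force": force on the tool from outside, world axes, zero at the start; "moment": the same for the moment, N m; "grip_width": finger opening in mm; "finger_force": force on a finger pad.
Only numpy, scipy, OpenCV 4.12 (cv2) and the standard library are available. Lean on these libraries where they do the work, as an engineer would, in place of code of your own. Each camera call takes 0.05 s, during which the arm holds its last target. There are 200 camera calls.

## Working session

There is one attempt and no reset: what is moved stays moved. The work goes in short steps, Python scripts to look and compute and a shell command to move; the robot and the scene stay as the last step left them, time stands still between calls to the robot, and variables do not carry over. Pictures are saved under pics/ and viewed, at most 10 in all, crops included, and the job is handed in when it is done.

```bash
mkdir -p pics
cat > h.py <<'E'
import numpy as np, cv2
from plant import get_obs, capture, close_job
from scipy.spatial.transform import Rotation as R
def snap(n):
    c=capture(n); c['P']=np.linalg.inv(c['camera_from_world']); return c
def world(c):
    d=c['depth']; v,u=np.indices(d.shape)
    p=np.stack([(u-c['cx'])/c['fx']*d,(v-c['cy'])/c['fy']*d,d],-1)
    w=p@c['P'][:3,:3].T+c['P'][:3,3]; w[d==0]=np.nan; return w
def save(c,f): cv2.imwrite('pics/'+f,c['image'][:,:,::-1])
E
python3 - <<'E'
from h import *
import pickle
o=get_obs(); print({k:np.round(v,3) for k,v in o.items()})
t=snap('top'); s=snap('side'); pickle.dump((t,s),open('a.pkl','wb'))
im=np.hstack([cv2.resize(t['image'],(400,300)),cv2.resize(s['image'],(400,300))])
cv2.imwrite('pics/side.png',s['image'][:,:,::-1]); save(t,'top.png')
E
```

```text
{'time': np.float64(0.0), 'joint_positions': array([-1.49 ,  0.343,  1.525,  0.   ,  1.275, -0.146]), 'dq': array([-0.001,  0.   ,  0.   , -0.001,  0.001,  0.001]), 'tau': array([  0.   , -43.125, -24.422,   0.072,   0.056,  -0.   ]), 'tool_pos': array([ 118.05 , -511.141,  226.046]), 'tcp_rot': array([-3.14 , -0.   ,  0.227]), 'contact_force': array([-0.27 ,  0.513,  0.611]), 'moment': array([-0.011,  0.065,  0.016]), 'finger_force': np.float64(0.0), 'grip_width': np.float64(91.526)}
```

View pics/top.png

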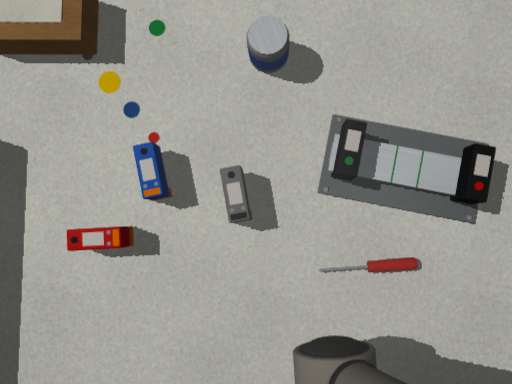

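View pics/side.png

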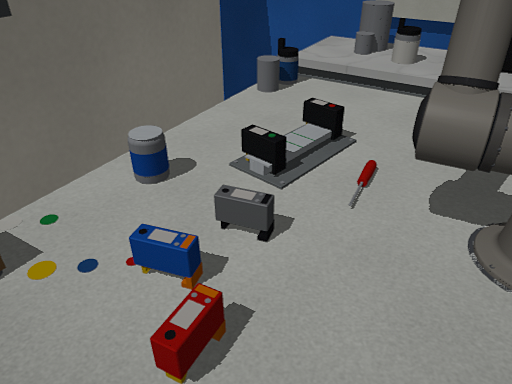

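Candidates in the top view are blue at (151,171), red at (100,238) and grey at (235,193). The blue one with the orange stripe at (152,191) is the one meant. I'll confirm it in a crop and measure.

Run:
```python
from h import *
import pickle
t,s=pickle.load(open('a.pkl','rb'))
w=world(t); hsv=cv2.cvtColor(t['image'],cv2.COLOR_RGB2HSV)
def rect(m,n):
    p=w[m][:,:2]; p=p[~np.isnan(p).any(1)]
    r=cv2.minAreaRect(p.astype(np.float32)); print(n,len(p),np.round(r[0],1),np.round(r[1],1),round(r[2],1),'med z',np.round(np.nanmedian(w[m][:,2]),1)); return p
U=np.zeros(w.shape[:2],bool); U[135:205,125:180]=1
top=U&(w[...,2]>78)
p=rect(top,'blue top')
o=top&(hsv[...,0]<20)&(hsv[...,1]>150)
print('orange',np.nanmean(w[o],0),'all',np.nanmean(w[top],0))
G=np.zeros_like(U); G[155:230,210:260]=1; rect(G&(w[...,2]>78),'grey')
B=np.zeros_like(U); B[105:230,310:500]=1
rect(B&(w[...,2]>4)&(w[...,2]<120),'panel all')
rail=B&(w[...,2]>34)&(w[...,2]<46); rect(rail,'rail'); 
g=rail&(hsv[...,0]>45)&(hsv[...,0]<80)&(hsv[...,1]>80)
q=w[g]; print('green pix',g.sum())
import scipy.cluster.vq as vq
c,l=vq.kmeans2(q[:,:2],2,seed=1,minit='++'); print(c)
for k in (0,1): print(cv2.fitLine(q[l==k,:2].astype(np.float32),cv2.DIST_L2,0,.01,.01).ravel())
for a,b in ((100,145),(445,500)):
    K=np.zeros_like(U); K[105:215,(320 if a==100 else 445):(375 if a==100 else 500)]=1
    rect(K&(w[...,2]>90),'black')
cr=lambda a,b,c,d:cv2.resize(t['image'][a:b,c:d],None,fx=4,fy=4,interpolation=cv2.INTER_CUBIC)
cv2.imwrite('pics/crop.png',cr(120,260,60,260)[:,:,::-1])
```

```text
blue top 1167 [542.9 368.3] [108.2  42.9] 12.8 med z 84.6
orange [499.39972165 359.05818305  85.02270772] all [542.24496063 367.58369519  84.49400735]
grey 1183 [498.6 196.8] [108.3  42.2] 11.3 med z 84.7
panel all 13560 [ 563.2 -150.1] [261.6 391.1] 0.6 med z 38.1
rail 3980 [ 567.  -143.8] [300.7 106.8] 79.6 med z 40.3
green pix 87
[[ 577.76015492 -141.21527488]
 [ 542.17723709 -157.2508771 ]]
[ 2.0460427e-01 -9.7884476e-01  5.7776013e+02 -1.4121527e+02]
[ 1.8369064e-01 -9.8298413e-01  5.4217725e+02 -1.5725087e+02]
black 1254 [589.4 -26.8] [ 42.6 108.8] 79.5 med z 100.4
black 1334 [ 544.5 -270.1] [ 43.8 108.3] 79.3 med z 100.3
```

View pics/crop.png

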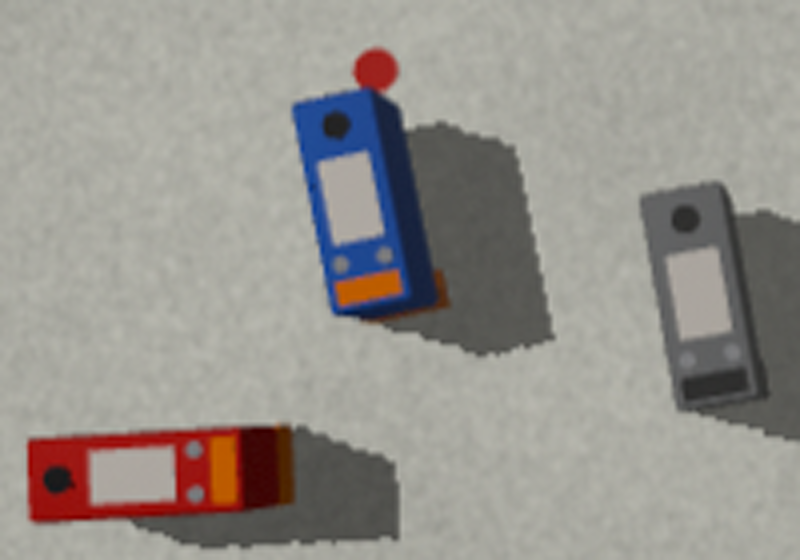

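The crop confirms blue, with its orange stripe at crop (368,288) facing the robot. Next I'll work out the moves.

```bash
cat >> h.py <<'E'
def rot(yaw,tilt=0): # deg; tool down, tool x along yaw, tilt = foot end raised
    return R.from_euler('ZY',[yaw,-tilt],degrees=True)*R.from_euler('x',180,degrees=True)
def delta(pos,r,p0=None,r0=None):
    o=get_obs(); p0=o['tool_pos'] if p0 is None else p0; r0=R.from_euler('xyz',o['tcp_rot']) if r0 is None else r0
    print('turn',np.round((r0.inv()*r).as_rotvec(degrees=True),2),'shift',np.round(r0.inv().apply(np.array(pos)-p0)/1000,4))
E
python3 - <<'E'
from h import *
delta((500,-150,240),rot(12)); delta((520,330,240),rot(12),np.array([500,-150,240]),rot(12))
E
```

```text
turn [-0.08 -0.01  0.99] shift [ 0.4534 -0.2661 -0.0134]
turn [0. 0. 0.] shift [ 0.1194 -0.4654 -0.    ]
```

```bash
python3 -m handwheel '[[[0,0,1],[0.04,-0.02,-0.013],1],[[0,0,1],[0.085,-0.045,-0.013],1],[[0,0,1],[0.13,-0.07,-0.013],1],[[0,0,1],[0.175,-0.095,-0.013],1],[[0,0,1],[0.22,-0.12,-0.013],1],[[0,0,1],[0.265,-0.15,-0.013],1],[[0,0,1],[0.31,-0.18,-0.013],1],[[0,0,1],[0.355,-0.206,-0.013],1],[[0,0,1],[0.4,-0.233,-0.013],1],[[0,0,1],[0.44,-0.258,-0.013],1],[[0,0,1],[0.453,-0.266,-0.013],1],[[0,0,1],[0.453,-0.266,-0.013],1]]'
python3 - <<'E'
from h import *
c=snap('wrist'); save(c,'w1.png'); import pickle; pickle.dump(c,open('w1.pkl','wb'))
print(get_obs()['tool_pos'],get_obs()['tcp_rot'])
E
```

```text
time: 1.3
tool_pos: [501.5, -147.5, 239.0]
tcp_rot: [-3.14, 0.0, 0.214]
contact_force: [0.0, -0.4, 0.1]
grip_width: 91.5
finger_force: 0.0
[ 500.23136612 -149.03821235  239.01227437] [-3.14098095e+00  1.05772508e-03  2.12841919e-01]
```

View pics/w1.png

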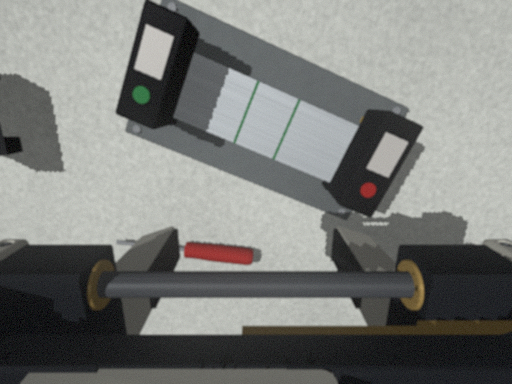

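```bash
python3 -m handwheel '[[[0,0,0],[0.012,-0.047,0],1],[[0,0,0],[0.024,-0.094,0],1],[[0,0,0],[0.036,-0.14,0],1],[[0,0,0],[0.048,-0.187,0],1],[[0,0,0],[0.06,-0.234,0],1],[[0,0,0],[0.072,-0.28,0],1],[[0,0,0],[0.084,-0.327,0],1],[[0,0,0],[0.096,-0.374,0],1],[[0,0,0],[0.108,-0.42,0],1],[[0,0,0],[0.119,-0.465,0],1],[[0,0,0],[0.119,-0.465,0],1],[[0,0,0],[0.119,-0.465,0],1]]'
python3 - <<'E'
from h import *
c=snap('wrist'); save(c,'w2.png'); import pickle; pickle.dump(c,open('w2.pkl','wb'))
print(get_obs()['tool_pos'],get_obs()['tcp_rot'])
E
```

```text
time: 2.55
tool_pos: [519.3, 328.4, 239.0]
tcp_rot: [3.14, 0.001, 0.21]
contact_force: [-0.0, -0.2, -0.4]
grip_width: 91.7
finger_force: 0.0
[519.52149247 327.51641214 239.23746037] [3.14043005e+00 1.16570844e-03 2.08541887e-01]
```

View pics/w2.png

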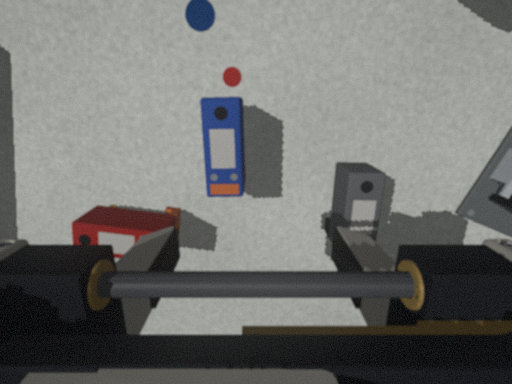

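w1 shows the panel with green lines at about (246,112) and (287,130). w2 shows the blue module at (223,147), nearly square to the tool. I'll measure both.

Run:
```python
from h import *
import pickle
def rect(w,m,n):
    p=w[m][:,:2]; r=cv2.minAreaRect(p.astype(np.float32)); print(n,len(p),np.round(r[0],1),np.round(r[1],1),round(r[2],1),'z',np.round(np.median(w[m][:,2]),1))
def reg(w,a,b,c,d):
    m=np.zeros(w.shape[:2],bool); m[a:b,c:d]=1; return m
c=pickle.load(open('w2.pkl','rb')); w=world(c)
m=reg(w,85,205,190,255)&(w[...,2]>79)&(w[...,2]<90); rect(w,m,'blue')
p=w[m][:,:2]; u,s,v=np.linalg.svd(p-p.mean(0),full_matrices=False); print(p.mean(0),'pca yaw',np.degrees(np.arctan2(v[0,1],v[0,0])))
c=pickle.load(open('w1.pkl','rb')); w=world(c)
rect(w,reg(w,0,130,110,200)&(w[...,2]>95)&(w[...,2]<106),'blkL'); rect(w,reg(w,100,225,320,425)&(w[...,2]>95)&(w[...,2]<106),'blkR')
hsv=cv2.cvtColor(c['image'],cv2.COLOR_RGB2HSV)
m=reg(w,70,170,225,345)&(w[...,2]>36)&(w[...,2]<46); rect(w,m,'railmid')
g=m&(hsv[...,0]>45)&(hsv[...,0]<85)&(hsv[...,1]>80)
from scipy.cluster.vq import kmeans2
for sel in (reg(w,70,170,225,265),reg(w,70,170,267,310)):
    q=w[g&sel]; l=cv2.fitLine(q[:,:2].astype(np.float32),cv2.DIST_HUBER,0,.01,.01).ravel(); print('green',len(q),q.mean(0),np.degrees(np.arctan2(l[1],l[0])))
    a=np.radians(-10.5); e=q[:,:2]@[np.cos(a),np.sin(a)]; print(' x range',e.min(),e.max())
# origin estimate
e=w[m][:,:2]@[np.cos(a),np.sin(a)]; print('rail x percentiles',np.percentile(e,[0.5,1,50,99,99.5]),'blk mid', np.array([567,-148.5])@[np.cos(a),np.sin(a)])
```

```text
blue 3858 [541.8 369.8] [107.9  42.1] 12.9 z 85.2
[544.8960784  370.10616122] pca yaw -167.05323640790678
blkL 5537 [588.1 -26.1] [ 42.3 108. ] 79.7 z 101.2
blkR 4202 [ 543.6 -269.2] [ 42.4 108.1] 79.6 z 101.1
railmid 7972 [ 556.4 -166.2] [169.3  76.1] 79.6 z 41.1
green 26 [ 569.92600791 -121.96494699   41.30406606] -10.3959055
 x range 545.9921742083951 612.2249897858034
green 16 [ 559.32675118 -172.83913039   41.62782524] -10.732629
 x range 550.7915574891917 609.1073191791846
rail x percentiles [539.98876067 540.57546448 580.77692775 614.64031946 615.00390724] blk mid 584.5675081243462
```

Run:
```python
from h import *
delta((559.5,373.5,40),rot(12.9))
```

```text
turn [ 0.07  0.07 -0.95] shift [ 0.0489 -0.0369  0.1991]
```

```bash
python3 -m handwheel '[[[0,0,-1],[0.03,-0.022,0.02],1],[[0,0,-1],[0.049,-0.037,0.05],1],[[0,0,-1],[0.049,-0.037,0.08],1],[[0,0,-1],[0.049,-0.037,0.115],1],[[0,0,-1],[0.049,-0.037,0.15],1],[[0,0,-1],[0.049,-0.037,0.18],1],[[0,0,-1],[0.049,-0.037,0.199],1],[[0,0,-1],[0.049,-0.037,0.199],1],[[0,0,-1],[0.049,-0.037,0.199],1],[[0,0,-1],[0.049,-0.037,0.199],0.6]]'
python3 -m handwheel '[[[0,0,0],[0,0,0],0.3],[[0,0,0],[0,0,0],0.3],[[0,0,0],[0,0,0],0.3],[[0,0,0],[0,0,0],0.3],[[0,0,0],[0,0,0],0.3],[[0,0,0],[0,0,0],0.3],[[0,0,0],[0,0,0],0.3],[[0,0,0],[0,0,0],0.3],[[0,0,0],[0,0,0],0.3]]'
```

```text
time: 3.6
tool_pos: [561.1, 375.0, 42.7]
tcp_rot: [-3.141, -0.003, 0.226]
contact_force: [0.4, 0.9, -0.9]
grip_width: 87.3
finger_force: 0.0
time: 4.5
tool_pos: [559.8, 375.3, 40.7]
tcp_rot: [3.141, -0.0, 0.227]
contact_force: [1.0, -1.6, 1.7]
grip_width: 42.0
finger_force: 30.0
```

```bash
cat >> h.py <<'E'
PO=np.array([560.9,-146.8,0]); PY=-10.4; TM=np.array([62.6,0,40.7])
def tcp_for(corner,th,up=0,TM=TM,y=0):
    """TCP pose such that the rail's near top corner lies at module (x,z)=corner, tilt th deg"""
    Rm=R.from_euler('ZY',[PY,-th],degrees=True); P=PO+R.from_euler('z',PY,degrees=True).apply([-38,y,40+up])
    return P+Rm.apply(TM-np.array([corner[0],0,corner[1]])), rot(PY,th)
E
python3 - <<'E'
from h import *
p,r=tcp_for((18.7,14.3),22,100); print(p)
o=get_obs(); p0=o['tool_pos']; r0=R.from_euler('xyz',o['tcp_rot'])
delta(p,r,p0+[0,0,150],r0)
E
python3 -m handwheel '[[[0,0,0],[0,0,-0.02],0.3],[[0,0,0],[0,0,-0.05],0.3],[[0,0,0],[0,0,-0.08],0.3],[[0,0,0],[0,0,-0.11],0.3],[[0,0,0],[0,0,-0.14],0.3],[[0,0,0],[0,0,-0.15],0.3],[[0,0,0],[0,0,-0.15],0.3]]'
```

```text
[ 553.83181655 -145.50274558  180.92288321]
turn [-4.47 21.68 23.11] shift [-0.123   0.5061  0.01  ]
time: 5.2
tool_pos: [560.0, 375.8, 191.5]
tcp_rot: [-3.141, -0.002, 0.227]
contact_force: [-0.2, -0.0, -3.2]
grip_width: 41.6
finger_force: 30.0
```

```bash
python3 -m handwheel '[[[0,0,0],[-0.005,0.02,-0.02],0.3],[[0,0,0],[-0.015,0.06,-0.03],0.3],[[-0.5,2.4,2.6],[-0.026,0.106,-0.03],0.3],[[-1,4.8,5.1],[-0.037,0.152,-0.03],0.3],[[-1.5,7.2,7.7],[-0.048,0.198,-0.03],0.3],[[-2,9.6,10.3],[-0.059,0.244,-0.03],0.3],[[-2.5,12,12.8],[-0.07,0.29,-0.03],0.3],[[-3,14.4,15.4],[-0.081,0.336,-0.03],0.3],[[-3.5,16.9,18],[-0.093,0.382,-0.03],0.3],[[-4,19.3,20.5],[-0.104,0.428,-0.03],0.3],[[-4.5,21.7,23.1],[-0.114,0.47,-0.03],0.3],[[-4.5,21.7,23.1],[-0.123,0.506,-0.03],0.3]]'
python3 -m handwheel '[[[0,0,0],[0,0,0],0.3],[[0,0,0],[0,0,0],0.3]]'
python3 - <<'E'
from h import *
c=snap('wrist'); save(c,'w3.png')
p,r=tcp_for((18.7,14.3),22,40); delta(p,r)
E
```

```text
time: 6.4
tool_pos: [551.1, -146.4, 217.7]
tcp_rot: [-3.14, -0.38, -0.184]
contact_force: [-0.6, 0.4, -3.1]
grip_width: 42.1
finger_force: 30.0
time: 6.6
tool_pos: [552.3, -145.6, 218.3]
tcp_rot: [-3.14, -0.38, -0.184]
contact_force: [-0.4, -0.2, -3.7]
grip_width: 42.0
finger_force: 30.0
turn [-0.05  0.21 -0.05] shift [-0.035   0.0007  0.0913]
```

View pics/w3.png

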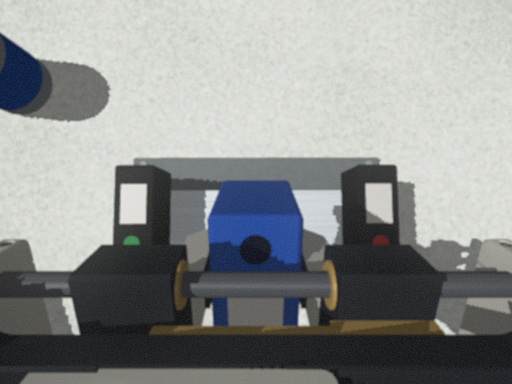

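The module hangs centred between the black modules, with its foot end at about (255,182). I'll check its pose in the hand and move down to the pre-hook pose.

```bash
python3 - <<'E'
from h import *
c=snap('wrist'); o=get_obs(); r=R.from_euler('xyz',o['tcp_rot'])
w=world(c); hsv=cv2.cvtColor(c['image'],cv2.COLOR_RGB2HSV)
m=(hsv[...,0]>105)&(hsv[...,0]<128)&(hsv[...,1]>150); m[:,:200]=0; m[:,310:]=0; m[245:]=0; m&=~np.isnan(w[...,0])
q=r.inv().apply(w[m]-o['tool_pos'])   # tool frame
v=np.where(m)[0]
for a in range(180,245,8):
    s=(v>=a)&(v<a+4); 
    if s.any(): print(a,np.round(np.median(q[s],0),1),np.round(np.percentile(q[s][:,1],[2,98]),1))
E
python3 -m handwheel '[[[0,0,0],[-0.012,0.001,0.03],0.3],[[0,0,0],[-0.024,0.001,0.06],0.3],[[0,0,0],[-0.035,0.001,0.091],0.3],[[0,0,0],[-0.035,0.001,0.091],0.3],[[0,0,0],[-0.035,0.001,0.091],0.3]]'
python3 - <<'E'
from h import *
c=snap('side'); save(c,'s2.png'); cv2.imwrite('pics/s2c.png',cv2.resize(c['image'][60:210,200:370],None,fx=4,fy=4,interpolation=cv2.INTER_CUBIC)[:,:,::-1])
p,r=tcp_for((18.7,14.3),22,0); delta(p,r)
E
```

```text
180 [35.1 -2.   5.8] [-17.7  16.4]
188 [35.1 -1.3 -8. ] [-18.4  16.9]
196 [ 35.1  -1.2 -21.4] [-18.1  17.3]
204 [ 35.1  -0.7 -32.8] [-18.2  17.6]
212 [ 34.8  -0.7 -42. ] [-18.5  17.8]
220 [ 32.   -0.2 -44.1] [-19.3  18.7]
228 [ 28.3  -0.2 -44.2] [-19.5  18.8]
236 [ 24.6  -2.4 -44.2] [-19.8  18.9]
244 [ 21.3  -6.3 -44.1] [-19.5  18.9]
time: 7.2
tool_pos: [555.3, -145.5, 123.3]
tcp_rot: [-3.141, -0.383, -0.18]
contact_force: [0.9, -0.4, -2.6]
grip_width: 41.9
finger_force: 30.0
turn [ 0.   -0.11  0.08] shift [-0.0185 -0.0002  0.0396]
```

View pics/s2c.png

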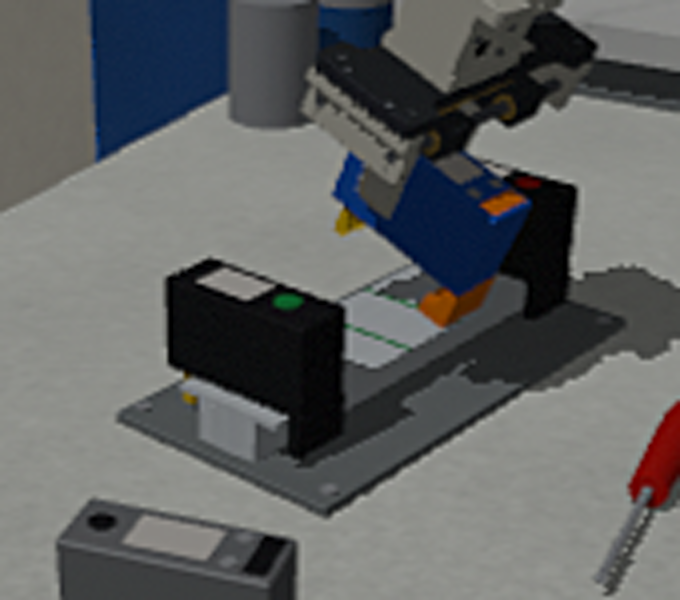

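The foot end is raised over the rail, the lip (455,300 in the crop) faces the robot, and the in-hand pose matches. Next I lower it to the pre-hook pose.

```bash
python3 -m handwheel '[[[0,0,0],[-0.008,0,0.013],0.3],[[0,0,0],[-0.0155,0,0.026],0.3],[[0,0,0],[-0.0185,0,0.0396],0.3],[[0,0,0],[-0.0185,0,0.0396],0.3],[[0,0,0],[-0.0185,0,0.0396],0.3]]'
python3 - <<'E'
from h import *
p,r=tcp_for((18.7,14.3),22,0); delta(p,r)
p,r=tcp_for((3,21),22,0); delta(p,r)
w=world(c:=snap('side')); hsv=cv2.cvtColor(c['image'],cv2.COLOR_RGB2HSV); save(c,'s3.png')
cv2.imwrite('pics/s3c.png',cv2.resize(c['image'][80:190,230:360],None,fx=5,fy=5,interpolation=cv2.INTER_CUBIC)[:,:,::-1])
E
```

```text
time: 7.75
tool_pos: [553.9, -146.4, 81.4]
tcp_rot: [3.141, -0.387, -0.181]
contact_force: [1.6, 0.6, -2.9]
grip_width: 41.5
finger_force: 30.0
turn [ 0.04 -0.17  0.04] shift [-0.0004 -0.0009  0.0003]
turn [ 0.04 -0.17  0.04] shift [ 0.0153 -0.0009  0.0071]
```

View pics/s3c.png

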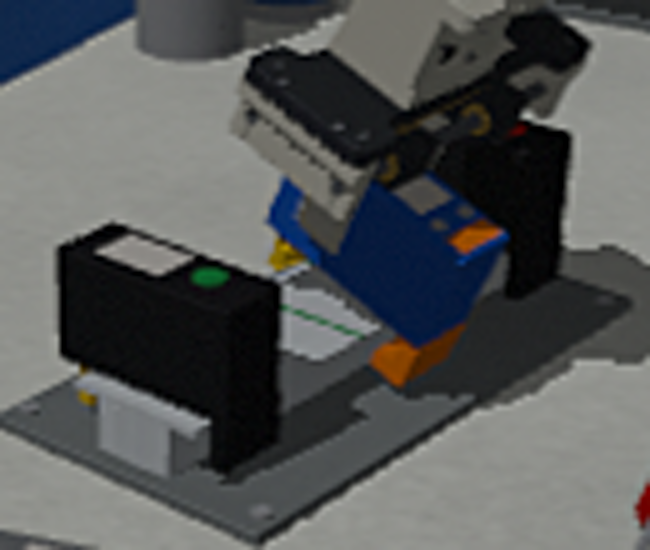

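The lip is just in front of the rail edge at the right height, so I slide in.

```bash
python3 -m handwheel '[[[0,0,0],[0.004,0,0.0018],0.3],[[0,0,0],[0.008,-0.0005,0.0035],0.3],[[0,0,0],[0.012,-0.0005,0.005],0.3],[[0,0,0],[0.0145,-0.0005,0.0062],0.3],[[0,0,0],[0.0145,-0.0005,0.0062],0.3],[[0,0,0],[0.0145,-0.0005,0.0062],0.3]]'
python3 -m handwheel '[[[0,0,0],[0.001,0,0.0004],0.3],[[0,0,0],[0.002,0,0.0008],0.3],[[0,0,0],[0.002,0,0.0008],0.3]]'
```

```text
time: 8.4
tool_pos: [568.3, -148.4, 79.1]
tcp_rot: [3.142, -0.384, -0.181]
contact_force: [-0.2, -0.8, -4.0]
grip_width: 41.9
finger_force: 30.0
time: 8.7
tool_pos: [570.6, -149.0, 79.3]
tcp_rot: [3.141, -0.384, -0.181]
contact_force: [-0.6, 0.3, -3.0]
grip_width: 41.7
finger_force: 30.0
```

```bash
python3 -m handwheel '[[[0,0,0],[0.001,0,0.0004],0.3],[[0,0,0],[0.0015,0,0.0006],0.3],[[0,0,0],[0.0015,0,0.0006],0.3]]'
python3 -m handwheel '[[[0,0,0],[0.001,0,0.0004],0.3],[[0,0,0],[0.0015,0,0.0006],0.3],[[0,0,0],[0.0015,0,0.0006],0.3]]'
python3 - <<'E'
from h import *
p,r=tcp_for((2,21),22,0); delta(p,r)
E
```

```text
time: 9.0
tool_pos: [571.8, -149.1, 79.1]
tcp_rot: [3.142, -0.383, -0.181]
contact_force: [-1.9, 0.6, -2.3]
grip_width: 41.8
finger_force: 30.0
time: 9.3
tool_pos: [572.6, -149.2, 78.8]
tcp_rot: [-3.141, -0.382, -0.181]
contact_force: [-5.4, 0.3, -0.2]
grip_width: 41.8
finger_force: 30.0
turn [-0.02  0.13  0.03] shift [-0.0003 -0.0002 -0.0025]
```

The slot back touches the rail edge, so the lip is hooked. Next I compute the rocking arc about the rail corner.

Run:
```python
from h import *
o=get_obs(); r0=R.from_euler('xyz',o['tcp_rot'])
for th in (19,16,13,10,7,5,3,1,0,-1):
    p,r=tcp_for((1.9,23.6),th); print(th,end=' '); delta(p,r,o['tool_pos'],r0)
```

```text
19 turn [-0.02 -2.87  0.03] shift [ 0.0007 -0.0002  0.0033]
16 turn [-0.02 -5.87  0.03] shift [ 0.0013 -0.0002  0.0066]
13 turn [-0.01 -8.87  0.03] shift [ 0.0018 -0.0002  0.0098]
10 turn [-1.000e-02 -1.187e+01  3.000e-02] shift [ 0.0021 -0.0002  0.0131]
7 turn [-1.000e-02 -1.487e+01  3.000e-02] shift [ 0.0022 -0.0002  0.0164]
5 turn [-1.000e-02 -1.687e+01  3.000e-02] shift [ 0.0022 -0.0002  0.0186]
3 turn [-1.000e-02 -1.887e+01  3.000e-02] shift [ 0.0022 -0.0002  0.0208]
1 turn [-1.000e-02 -2.087e+01  3.000e-02] shift [ 0.002  -0.0002  0.023 ]
0 turn [-1.000e-02 -2.187e+01  3.000e-02] shift [ 0.0019 -0.0002  0.0241]
-1 turn [-1.000e-02 -2.287e+01  3.000e-02] shift [ 0.0018 -0.0002  0.0252]
```

```bash
python3 -m handwheel '[[[0,-1.5,0],[0,0,0.0016],0.3],[[0,-3,0],[0.0002,0,0.0033],0.3],[[0,-4.5,0],[0.0005,0,0.005],0.3],[[0,-6,0],[0.0008,0,0.0066],0.3],[[0,-7.5,0],[0.001,0,0.0083],0.3],[[0,-9,0],[0.0013,0,0.0099],0.3],[[0,-9,0],[0.0013,0,0.0099],0.3]]'
python3 - <<'E'
from h import *
o=get_obs(); print(o['contact_force'],o['moment'])
p,r=tcp_for((1.9,23.6),13); delta(p,r)
E
```

```text
time: 10.0
tool_pos: [578.7, -150.3, 70.2]
tcp_rot: [3.142, -0.226, -0.181]
contact_force: [-1.3, -0.1, -3.0]
grip_width: 41.8
finger_force: 30.0
[-1.2662576  -0.0745915  -3.03338372] [0.06651957 0.55769369 0.05684767]
turn [0.   0.04 0.01] shift [-0.0008 -0.0002 -0.0003]
```

```bash
python3 - <<'E'
from h import *
p0,r0=tcp_for((1.9,23.6),13)
for th in (10,7,4,2,0,-1):
    p,r=tcp_for((1.9,23.8),th); print(th,end=' '); delta(p,r,p0,r0)
E
python3 -m handwheel '[[[0,-1.5,0],[0.0,0,0.0018],0.3],[[0,-3,0],[0.0,0,0.0036],0.3],[[0,-4.5,0],[-0.0003,0,0.0053],0.3],[[0,-6,0],[-0.0005,0,0.007],0.3],[[0,-6,0],[-0.0005,0,0.007],0.3]]'
```

```text
10 turn [ 0. -3. -0.] shift [0.0008 0.     0.0034]
7 turn [-0. -6. -0.] shift [0.0014 0.     0.0066]
4 turn [-0. -9. -0.] shift [ 0.0019 -0.      0.0099]
2 turn [ -0. -11.  -0.] shift [0.0021 0.     0.0121]
0 turn [ -0. -13.  -0.] shift [ 0.0022 -0.      0.0143]
-1 turn [  0. -14.  -0.] shift [ 0.0023 -0.      0.0154]
time: 10.5
tool_pos: [581.5, -151.2, 64.7]
tcp_rot: [3.141, -0.127, -0.181]
contact_force: [2.2, -0.7, 1.1]
grip_width: 42.0
finger_force: 30.0
```

Run:
```python
from h import *
o=get_obs(); r0=R.from_euler('xyz',o['tcp_rot'])
for th in (7.3,5,3,1,0,-1):
    p,r=tcp_for((2.2,24),th); print(th,end=' '); delta(p,r,o['tool_pos'],r0)
```

```text
7.3 turn [0.05 0.02 0.01] shift [-0.0013 -0.0006  0.0003]
5 turn [ 0.05 -2.28  0.01] shift [-0.0007 -0.0006  0.0027]
3 turn [ 0.05 -4.28  0.01] shift [-0.0002 -0.0006  0.0049]
1 turn [ 0.05 -6.28  0.01] shift [ 0.0002 -0.0006  0.007 ]
0 turn [ 0.05 -7.28  0.01] shift [ 0.0003 -0.0006  0.0081]
-1 turn [ 0.05 -8.28  0.01] shift [ 0.0005 -0.0006  0.0092]
```

```bash
python3 -m handwheel '[[[0,-1.2,0],[0.0003,0,0.0015],0.3],[[0,-2.3,0],[0.0005,0,0.003],0.3],[[0,-3.3,0],[0.0006,0,0.0041],0.3],[[0,-4.3,0],[0.0007,0,0.0052],0.3],[[0,-4.3,0],[0.0007,0,0.0052],0.3]]'
python3 -m handwheel '[[[0,-1,0],[0.0002,0,0.0012],0.3],[[0,-2,0],[0.0003,0,0.0023],0.3],[[0,-3,0],[0.0004,0,0.0034],0.3],[[0,-3,0],[0.0004,0,0.0038],0.3],[[0,-3,0],[0.0004,0,0.0038],0.3]]'
python3 - <<'E'
from h import *
o=get_obs(); print(o['contact_force'],o['moment'])
p,r=tcp_for((2,24),0); delta(p,r)
E
```

```text
time: 11.0
tool_pos: [582.2, -151.2, 59.1]
tcp_rot: [3.141, -0.049, -0.181]
contact_force: [4.6, -1.4, 4.6]
grip_width: 41.9
finger_force: 30.0
time: 11.5
tool_pos: [582.4, -151.3, 56.8]
tcp_rot: [3.141, 0.003, -0.181]
contact_force: [-1.4, 0.0, 13.9]
grip_width: 41.6
finger_force: 30.0
[-1.35517992e+00  6.48321949e-03  1.38724145e+01] [ 0.13083145 -0.22032817 -0.05544258]
turn [0.05 0.18 0.  ] shift [ 0.0006 -0.0005  0.0001]
```

Run:
```python
from h import *
c=snap('side'); cv2.imwrite('pics/s4c.png',cv2.resize(c['image'][80:190,230:360],None,fx=5,fy=5,interpolation=cv2.INTER_CUBIC)[:,:,::-1])
```

```text
(no output)
```

View pics/s4c.png

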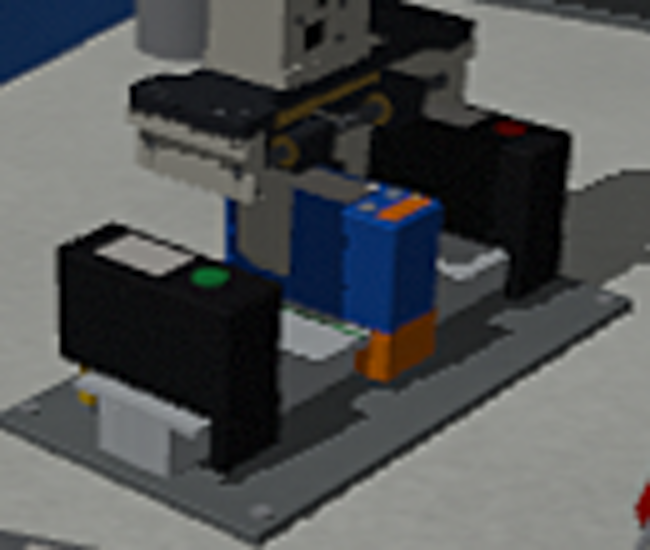

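It sits flat in the side view. I'll release, rise, and check.

```bash
python3 -m handwheel '[[[0,0,0],[0,0,-0.0005],0.5],[[0,0,0],[0,0,-0.0005],0.8],[[0,0,0],[0,0,-0.0005],1],[[0,0,0],[0,0,-0.0005],1],[[0,0,0],[0,0,-0.0005],1],[[0,0,0],[0,0,-0.0005],1]]'
python3 -m handwheel '[[[0,0,0],[0,0,-0.015],1],[[0,0,0],[0,0,-0.04],1],[[0,0,0],[-0.01,0,-0.08],1],[[0,0,0],[-0.04,0,-0.12],1],[[0,0,0],[-0.08,0,-0.15],1],[[0,0,0],[-0.1,0,-0.17],1],[[0,0,0],[-0.1,0,-0.17],1],[[0,0,0],[-0.1,0,-0.17],1]]'
python3 - <<'E'
from h import *
for n in ('wrist','top'):
    c=snap(n); w=world(c); hsv=cv2.cvtColor(c['image'],cv2.COLOR_RGB2HSV); save(c,n+'5.png')
    q=R.from_euler('z',PY,degrees=True).inv().apply((w-PO).reshape(-1,3)).reshape(w.shape)
    m=(abs(q[...,1])<40)&(q[...,2]>75)&(q[...,2]<125)&(abs(q[...,0]-4)<80)&(hsv[...,0]<200)
    ztop=np.nanmedian(q[m][:,2]); m&=abs(q[...,2]-ztop)<6; p=q[m]
    if len(p)<50: print(n,'occluded'); continue
    A=np.c_[p[:,:2]-[4,0],np.ones(len(p))]; s=np.linalg.lstsq(A,p[:,2],rcond=None)[0]
    r=cv2.minAreaRect(p[:,:2].astype(np.float32)); print(n,len(p),r,'slope deg',np.degrees(s[:2]),'z',s[2])
    for y in (124,-124):
        b=q[(abs(q[...,1]-y)<30)&(abs(q[...,2]-100)<6)]; 
        if len(b)>50: print(' blk',y,cv2.minAreaRect(b[:,:2].astype(np.float32)),np.degrees(np.linalg.lstsq(np.c_[b[:,:2],np.ones(len(b))],b[:,2],rcond=None)[0][:2]),np.median(b[:,2]))
E
```

```text
time: 12.15
tool_pos: [581.3, -150.9, 55.1]
tcp_rot: [3.141, 0.006, -0.181]
contact_force: [-0.4, -0.0, -0.0]
grip_width: 81.5
finger_force: 0.0
time: 12.95
tool_pos: [484.3, -133.1, 226.1]
tcp_rot: [3.141, 0.003, -0.182]
contact_force: [0.0, -0.4, 0.0]
grip_width: 91.9
finger_force: 0.0
wrist 5409 ((2.984233856201172, -0.052562713623046875), (106.54438781738281, 42.055419921875), 0.07963063567876816) slope deg [-0.12164338  0.06192761] z 101.19040342793086
 blk 124 ((5.098213195800781, 123.26289367675781), (107.188232421875, 42.379764556884766), 0.11771059036254883) [-0.09373357  1.64297503] 101.16122469544197
 blk -124 ((5.155891418457031, -123.53565979003906), (42.27996063232422, 107.1853256225586), 89.92745208740234) [-0.10180714 -1.78842594] 101.12974322526617
top 761 ((22.28203582763672, -0.4513359069824219), (42.83050537109375, 72.375), 89.45626831054688) slope deg [-0.41380396 -0.26123733] z 100.46741594353483
 blk 124 ((5.949226379394531, 123.20295715332031), (42.37287902832031, 108.11036682128906), 89.88835906982422) [ 0.10314755 -0.03609415] 100.51472733416762
```

View pics/wrist5.png

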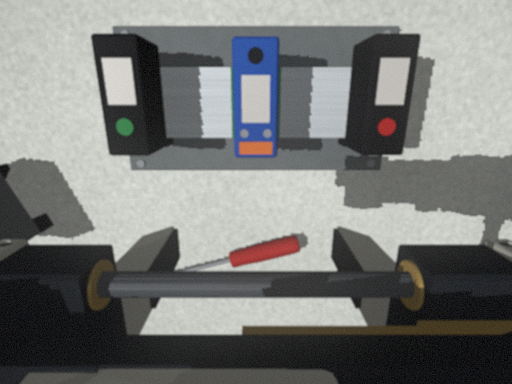

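The module is flat (0.1° slope), level with the black modules (z 101.2 against 101.15), square, and centred at y 0. The gripper is clear of it.

```bash
python3 -c "
from plant import close_job; print(close_job())"
```

```text
the job is handed in; nothing more can be done
None
```

The blue module is clipped onto the rail in the free place, lip hooked first and then rocked down; it measured flat, square and centred after release, and the job is handed in. I judged the click from the force drop and the flat seat, as the foot itself was out of view.

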